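# Bolt the sprung lid of the lamp-parts chest

### The arm

A 6-joint arm with a two-finger parallel gripper is mounted at the origin on the work surface. World frame = base frame: x ahead of the robot, y to its left, z up, the work surface at z = 0. Lengths are in mm, angles in rad, forces in N, time in s.
With the tool pointing down it reaches from about 300 to 775 mm from the base axis. Payload 14.6 kg.
Tool frame: the origin (TCP) lies between the finger pads; the fingertips stand manip.tip_reach ahead of it and the grasp point (between the pads) lies 5 mm behind it (manip.tip_reach is the distance from the TCP to the fingertips, in mm); z points along the fingers, y is the line along which they close (so a half turn about z gives the same grasp; the last joint's range is limited). The gripper opens to 94 mm and grips with 3 to 60 N. Pads are 16 mm wide; open, the fingers measure 119 mm over their backs; the gripper's body (75 mm by 177 mm) begins 78 mm behind the grasp point.
Start: joints at [1.259, 0.3, 1.521, -0, 1.321, -0.067], TCP at [133.297, 533.593, 219.446] pointing down, gripper open.
Joint ranges: [-3.03, 3.03], [-0.79, 2.21], [0.23, 2.52], [-1.04, 4.18], [0, 3.07], [-2.55, 2.55]. Speed limits (rad/s): [2.22, 2.22, 2.57, 3.14, 3.14, 3.14].

### API

Orientations are given as [roll, pitch, yaw] about the fixed x, y, z axes, in that order (R = Rz(yaw) Ry(pitch) Rx(roll)).
In Python, from cell import manip gives the robot as it stands. The module is installed in compiled form; this text tells all that it offers.
- The arm moves only by the shell command python3 -m creep 'ROWS' [FORCE]. ROWS is JSON, a list of rows, each a list of 3 entries, a list of its own where there are three numbers: the opening, from -1 (shut) to 1 (fully open), then the shift along the tool's x, y, z in cm, then the turn about the tool's z in units of 5 degrees (1.0 is 5 degrees). In form: [[grip, [tx, ty, tz], roll], ...]. A call has 1 to 12 rows; each row is the pose to reach, as a shift and turn from the pose commanded when the call began, along the tool's axes at that moment; what a row does not reach only later rows make up. A row lasts 1/10 s, in which the tool goes at most 50 mm and 8.59 degrees, less where a joint would pass 70% of its speed; a pose out of reach is approached as far as the arm can. A call with a gripper value outside its range is refused whole. The fingers move at their own pace and stop on an object; FORCE is the grip in N (left out, the last holds). Time passes only in rows, so rows that repeat a pose let the fingers close. It gives the time, the measured TCP pose, the force, the opening and the grip force at its end, in the units of the state.
- manip.read_state(): the state, without advancing time (a new reading comes with each control period).
- manip.camera(name): name is "scene" or "top" or "wrist"; returns the picture (420x560x3 uint8, red, green, blue); there is no depth.
- manip.camera_params(name): a dict with "fovy" (degrees; the focal length in pixels is half the picture's height over the tangent of half this angle, whatever the lens; pixels are square), "cx", "cy" (the principal point, pixels), "origin" and "attitude" of the camera in the world. Camera axes: x right, y down, z forward; pixel columns grow to the right and rows downward; lengths in mm; the calibration is good to about 2 mm. A picture is of the moment at which its call begins: read the wrist's pose just before it. camera_params takes no time and is no camera call; for the wrist camera it gives the pose at the moment of the call.
- manip.sign_off(): hands the job in; it is judged then, once.
The state is a dict: "clock": time; "joints": joint angles; "qd": joint speeds; "effort": joint torques, N m; "eef_pos": TCP position; "eef_rot": TCP orientation; "wrist_force": force on the tool from outside, world axes, zero at the start; "moment": the same for the moment, N m; "finger_gap": finger opening in mm; "finger_force": force on a finger pad.
Only numpy, scipy, OpenCV 4.12 (cv2) and the standard library are available. Lean on these libraries where they do the work, as an engineer would, in place of code of your own. Each camera call takes 0.05 s, during which the arm holds its last target. There are 200 camera calls.

### The job

Close up the wooden parts chest: press its sprung lid down shut, and while it is down push the barrel bolt across until its nose is felt to bottom firmly against the end stop inside the keeper, then let go. Feel your way gently: do not lean hard on the lid or ram the bolt, and leave the other wares on the bench where they are.

Things in the scene. Friction and masses are not known exactly. Their poses are not given: they have to be found in the camera images.
- chest: Low dark wooden parts chest fixed on the bench, 260 (x) x 360 (y) x 104 mm high; origin at the centre of its underside, x away from its front, y along its front, z up. The part of its top at y from +85 to +180 mm is a fixed deck (top at z = 104 mm) that carries the keeper; the rest is the hinged lid.
- lid (a joint): Angle of the lid (rad): 0 = shut on the chest's front wall, its 14 mm board flush with the deck; grows as the front edge rises. Hinge springs hold it ajar at about 0.2 rad, and it rises again if let go unbolted; holding it shut takes about 8 to 13 N down at the bolt. Over 30 N of lid on chest is too hard. Mass about 0.5 kg.
- lid_hinge (a point): Point on the lid's hinge line, which is parallel to the chest's y axis, at x = +110, y = 0, z = 90 mm in the chest frame. The lid covers x from -130 to +110 mm, y from -180 to +83 mm in the chest frame.
- bolt (a joint): How far the bolt has slid (m) along chest +y, towards the keeper: 0 = fully drawn back, 0.08 = limit. It drags with about 2 N and stays where it is left. With the lid shut the bolt axis lies at x = -85 mm, z = 116 mm in the chest frame, on the keeper's axis.
- bolt_post (a point): Grip point on the bolt's upright round steel post, 16 mm diameter, its top 16 mm above this point. 38 mm above the bolt axis; with the lid shut it is at x = -85, y = -30 + bolt travel, z = 154 mm in the chest frame. The post leans with the lid. The bolt's two guides at chest y = -100 and +64 mm are 22 mm high above the lid, 28 mm lower than this point.
- bolt_tip (a point): The very tip of the bolt's round nose (bar 12 mm diameter), on its axis, 100 mm towards +y of the post and 38 mm below the grip point.
- keeper: Dark iron keeper fixed on the deck: a tunnel along +y, outside 26 mm wide, 50 long, 24 high, inside 18 wide, 16 high, axis 12 mm above the deck; origin on the deck under the centre of its mouth, axes as the chest's. Its place along y varies by some mm. With the lid shut the nose has 2 mm play up and down, 3 mm sideways. Over 25 N between bolt and keeper is ramming.
- stop (a joint): How far the keeper's end stop is pressed in (m), 0 to 0.0015, about 8 N per mm. The stop is an iron block hidden in the tunnel, square to it; where it is set is not known: its face lies 18 to 36 mm past the mouth, and must be found by feel. The bolt is home when its tip has pressed the stop with more than 5 N for 0.1 s; once home it stays there when let go.
- rosette: Bystander: brass ceiling rosette lying on the bench, 104 mm diameter, 26 mm high; origin under its centre.
- lamp_base: Bystander: blue enamel lamp base, 96 mm diameter foot, 100 mm high; origin under its centre.
- cup: Bystander: squat bronze hanging cup, 84 mm diameter, 55 mm high; origin under its centre.
- toggle: Bystander: carved bone toggle lying on the bench, 70 x 22 x 18 mm; origin under its centre.

How it is judged:
By the outcome, as a careful person would: the job done as asked, in the order asked, and still so for the second after the job is handed in, with the robot touching nothing.
It also fails if it takes over 45 s, if anything falls off the work surface, if the arm or the gripper's body presses on something with over 40 N, if the wrist force passes 120 N, or if a joint passes its speed limit or range.

## Working session

There is one attempt and no reset: what is moved stays moved. The work goes in short steps, Python scripts to look and compute and a shell command to move; the robot and the scene stay as the last step left them, time stands still between calls to the robot, and variables do not carry over. Pictures are saved under pics/ and viewed, at most 10 in all, crops included, and the job is handed in when it is done.

```bash
mkdir -p pics
python3 - <<'E'
from cell import manip
import cv2,json
s=manip.read_state()
print({k:s[k] for k in('clock','eef_pos','eef_rot','wrist_force','finger_gap')},manip.tip_reach)
for n in('top','scene'):
    print(n,manip.camera_params(n))
    cv2.imwrite(f'pics/{n}0.png',cv2.cvtColor(manip.camera(n),cv2.COLOR_RGB2BGR))
E
```

```text
{'clock': 0.0, 'eef_pos': array([133.21711154, 533.35492352, 218.84983953]), 'eef_rot': array([-3.14036375e+00, -1.08650657e-04,  2.89679118e+00]), 'wrist_force': array([-0.08745403,  0.86002872, -0.06188799]), 'finger_gap': 94.1420935859105} 14.0
top {'fovy': 48.93042712683565, 'cx': 271.8925437174926, 'cy': 209.386898555573, 'origin': array([ 353.91817526,  -26.26661179, 1253.87936737]), 'attitude': array([-2.94011860e+00,  1.44143468e-03, -1.54197715e+00])}
scene {'fovy': 54.60769537922888, 'cx': 277.8614401711192, 'cy': 209.2209855208154, 'origin': array([1292.56681333,  264.70383552, 1085.16660414]), 'attitude': array([-2.49795407, -0.01643222,  1.94863854])}
```

View pics/top0.png

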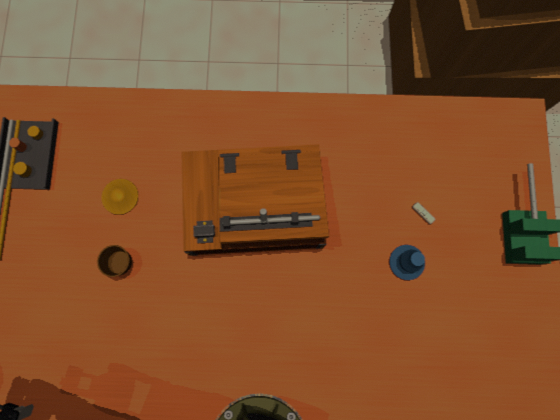

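View pics/scene0.png

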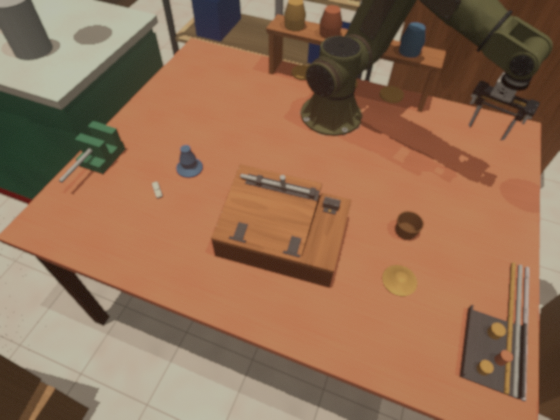

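The top view shows the chest at about (182–327, 145–255) with its front towards the robot. The post is near (263,213) and the keeper near (204,232). I'll enlarge it.

Run:
```python
import cv2
i=cv2.imread('pics/top0.png')[135:265,170:340]
i=cv2.resize(i,None,fx=4.5,fy=4.5,interpolation=cv2.INTER_CUBIC); cv2.imwrite('pics/crop1.png',i);print(i.shape)
```

```text
(585, 765, 3)
```

View pics/crop1.png

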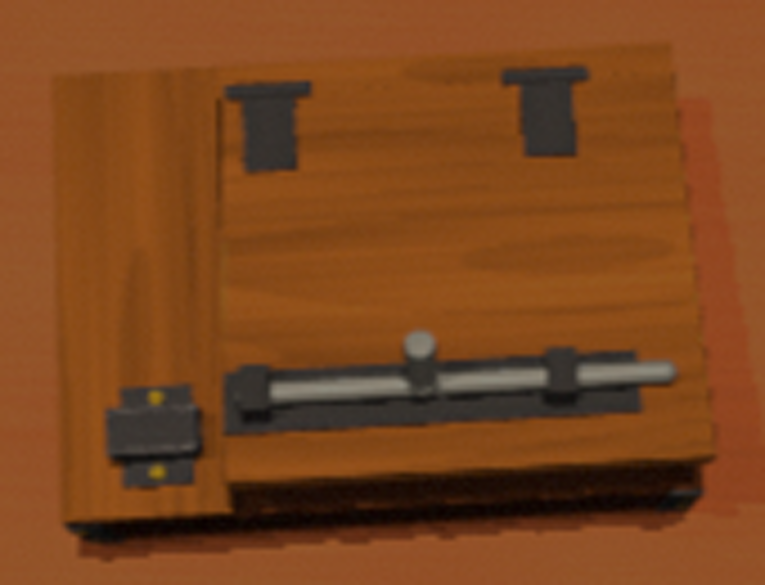

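Crop positions: deck corners at (52,75), (672,45), (68,523) and (232,513). The lid's front-right corner is at (713,458), its front-left at (232,480), the post top at (419,343) and the keeper mouth at about (199,432). Next I fit the pose.

```bash
cat > fit.py <<'E'
from cell import manip
import numpy as np
from scipy.optimize import least_squares
from scipy.spatial.transform import Rotation as R
p=manip.camera_params('top'); f=210/np.tan(np.radians(p['fovy']/2)); Rc=R.from_euler('xyz',p['attitude']).as_matrix()
def proj(w):
    c=(w-p['origin'])@Rc; return np.array([p['cx'],p['cy']])+f*c[:,:2]/c[:,2:]
px=np.array([(52,75),(672,45),(68,523),(232,513),(713,458),(232,480),(419,343),(199,432)],float)
px=np.array([170,135])+(px+.5)/4.5-.5
def lid(l,a): # l: chest coords when shut
    d=np.array(l)-[110,0,90]; x=-d[0]
    return np.array([110-(x*np.cos(a)+d[2]*np.sin(a)*-1) if 0 else 110-x*np.cos(a)+d[2]*np.sin(a), d[1], 90+x*np.sin(a)+d[2]*np.cos(a)])
def pts(q):
    X,Y,t,a,b,k=q
    c=[(130,180,104),(130,-180,104),(-130,180,104),(-130,85,104),lid((-130,-180,104),a),lid((-130,83,104),a),lid((-85,-30+b,170),a),(-85,k,128)]
    return R.from_euler('z',t).apply(np.array(c))+[X,Y,0]
r=least_squares(lambda q:(proj(pts(q))-px).ravel(),[500,0,0,.2,0,100],x_scale=[100,100,.1,.1,10,10],loss='soft_l1')
q=r.x
if __name__=='__main__':
    print(q.round(3)); print((proj(pts(q))-px).round(2))
    W=lambda c:(R.from_euler('z',q[2]).apply(c)+[q[0],q[1],0]).round(1)
    print('post now',W(lid((-85,-30+q[4],154),q[3])),'shut',W((-85,-30+q[4],154)))
    print('keeper mouth',W((-85,q[5],116)))
E
python3 fit.py
```

```text
[6.21337e+02 3.17400e+01 8.40000e-02 2.31000e-01 5.69000e+00 9.95980e+01]
[[ 0.48  0.37]
 [ 0.27 -0.34]
 [-1.36  0.04]
 [ 0.22  0.15]
 [ 1.38 -0.44]
 [-1.57  0.77]
 [ 0.01  0.14]
 [-0.03 -0.81]]
post now [558.5   2.  197. ] shut [5.387e+02 3.000e-01 1.540e+02]
keeper mouth [528.2 123.8 116. ]
```

```bash
python3 -m creep '[[1,[-4,-3,-4],-0.5],[1,[-8,-6,-5],-1],[1,[-12,-9,-5],-1.5],[1,[-16,-12,-5],-2],[1,[-20,-15,-5],-2.5],[1,[-24,-18,-5],-3],[1,[-28,-21,-5],-3.5],[1,[-32,-24.4,-5],-3.77],[1,[-36,-27.4,-5],-3.77],[1,[-40,-30.5,-5],-3.77],[1,[-40,-30.5,-5],-3.77]]'
cat > go.py <<'E'
import sys,numpy as np
from cell import manip
from scipy.spatial.transform import Rotation as R
s=manip.read_state(); T=np.array(eval(sys.argv[1]))
M=R.from_euler('xyz',s['eef_rot']).as_matrix()
print('shift cm',((T-s['eef_pos'])@M/10).round(2),'yaw',s['eef_rot'],'roll u',(np.degrees((s['eef_rot'][2]-(np.pi+.084)+np.pi)%(2*np.pi)-np.pi)/5).round(2))
E
python3 go.py 558.5,2,265
```

```text
clock: 1.2
eef_pos: [449.1, 137.6, 269.1]
eef_rot: [-3.141, -0.001, -3.061]
wrist_force: [-1.0, 1.4, -0.9]
finger_gap: 94.4
finger_force: 0.0
shift cm [ -9.81 -14.4    0.41] yaw [-3.14108257e+00 -5.46756316e-04 -3.06060354e+00] roll u -0.03
```

```bash
python3 -m creep '[[1,[-2.5,-3.6,0],0],[1,[-5,-7.2,0],0],[1,[-7.4,-10.8,0],0],[1,[-9.8,-14.4,0],0],[1,[-9.8,-14.4,0],0],[1,[-9.8,-14.4,0],0]]'
python3 - <<'E'
from cell import manip
import cv2
p=manip.camera_params('wrist');print(p, manip.read_state()['wrist_force'])
cv2.imwrite('pics/w1.png',cv2.cvtColor(manip.camera('wrist'),cv2.COLOR_RGB2BGR))
cv2.imwrite('pics/t1.png',cv2.cvtColor(manip.camera('top'),cv2.COLOR_RGB2BGR))
E
```

```text
clock: 1.8
eef_pos: [557.1, 5.1, 268.7]
eef_rot: [3.141, -0.002, -3.059]
wrist_force: [-0.5, 0.7, 0.3]
finger_gap: 94.1
finger_force: 0.0
{'fovy': 59.42249476899458, 'cx': 285.858935955974, 'cy': 209.84610717510745, 'origin': array([480.39604493,  -2.78759476, 434.50799228]), 'attitude': array([2.87106816e+00, 3.45127271e-04, 1.65322427e+00])} [-0.48547552  0.69664499  0.28330866]
```

View pics/w1.png

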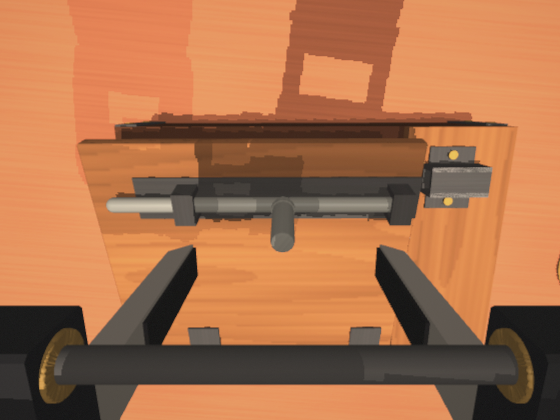

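The wrist view shows the post top at (283,241), the keeper's mouth-top centre at about (427,181), the deck front corners at (515,127) and (409,127), and the lid's front-right corner at (80,142). I'll refine the fit with both cameras.

```bash
cat > fit2.py <<'E'
from fit import *
import numpy as np
pw=dict(fovy=59.42249476899458,cx=285.858935955974,cy=209.84610717510745,o=np.array([480.39604493,-2.78759476,434.50799228]),a=[2.87106816,3.45127271e-04,1.65322427])
Rw=R.from_euler('xyz',pw['a']).as_matrix(); fw=210/np.tan(np.radians(pw['fovy']/2))
def projw(w):
    c=(w-pw['o'])@Rw; return np.array([pw['cx'],pw['cy']])+fw*c[:,:2]/c[:,2:]
uw=np.array([(515,127),(409,127),(80,142),(426,141),(283,241),(427,181)],float)
res=lambda q:np.r_[(proj(pts(q))-px).ravel(),.4*(projw(pts(q)[2:])-uw).ravel()]
print((projw(pts(q)[2:])-uw).round(1))
q=least_squares(res,q,x_scale=[100,100,.1,.1,10,10],loss='soft_l1').x
print(q.round(3));print(res(q).reshape(-1,2).round(2))
W=lambda c:(R.from_euler('z',q[2]).apply(c)+[q[0],q[1],0]).round(1)
print('post now',W(lid((-85,-30+q[4],154),q[3])),'shut',W((-85,-30+q[4],154)),'mouth',W((-85,q[5],116)))
E
python3 fit2.py
```

```text
[[ 2.6 -3.9]
 [-0.1 -3.6]
 [-6.9 -1.5]
 [ 2.9 -1.3]
 [ 0.4 -0.6]
 [ 3.7 -1.8]]
[6.23367e+02 3.20270e+01 8.60000e-02 2.16000e-01 5.47800e+00 9.79090e+01]
[[ 0.35 -0.27]
 [ 0.08 -1.17]
 [-1.33 -0.67]
 [ 0.22 -0.62]
 [ 1.19 -0.77]
 [-1.38  0.59]
 [ 0.11  0.27]
 [ 0.63 -1.6 ]
 [ 0.85 -0.71]
 [-0.15 -0.56]
 [-1.65 -0.08]
 [ 0.35 -0.19]
 [ 0.07 -0.67]
 [ 0.58  0.15]]
post now [559.    1.9 194.3] shut [5.408e+02 3.000e-01 1.540e+02] mouth [530.3 122.3 116. ]
```

```bash
python3 go.py 559,1.9,190
```

```text
shift cm [-0.19 -0.46  7.94] yaw [ 3.14141230e+00 -3.74620234e-04 -3.05668628e+00] roll u 0.01
```

```bash
python3 -m creep '[[1,[-0.2,-0.4,2],0],[1,[-0.2,-0.4,4],0],[1,[-0.2,-0.4,6],0],[1,[-0.2,-0.4,7],0],[1,[-0.2,-0.4,7.9],0],[1,[-0.2,-0.4,7.9],0],[1,[-0.2,-0.4,7.9],0]]' 35;  python3 -m creep '[[0,[0,0,0],0],[0,[0,0,0],0],[-0.4,[0,0,0],0],[-0.4,[0,0,0],0]]' 35
python3 - <<'E'
from cell import manip
import cv2
print(manip.camera_params('wrist'))
cv2.imwrite('pics/w2.png',cv2.cvtColor(manip.camera('wrist'),cv2.COLOR_RGB2BGR))
E
```

```text
clock: 2.6
eef_pos: [559.7, 1.9, 191.2]
eef_rot: [-3.141, 0.001, -3.057]
wrist_force: [0.2, 0.1, -0.3]
finger_gap: 94.3
finger_force: 0.0
clock: 3.0
eef_pos: [559.6, 1.7, 190.7]
eef_rot: [-3.142, 0.0, -3.057]
wrist_force: [-0.5, -0.1, 0.1]
finger_gap: 65.4
finger_force: 0.0
{'fovy': 59.42249476899458, 'cx': 285.858935955974, 'cy': 209.84610717510745, 'origin': array([482.61595561,  -6.32229822, 356.30531088]), 'attitude': array([2.86938850e+00, 7.38284482e-04, 1.65450945e+00])}
```

View pics/w2.png

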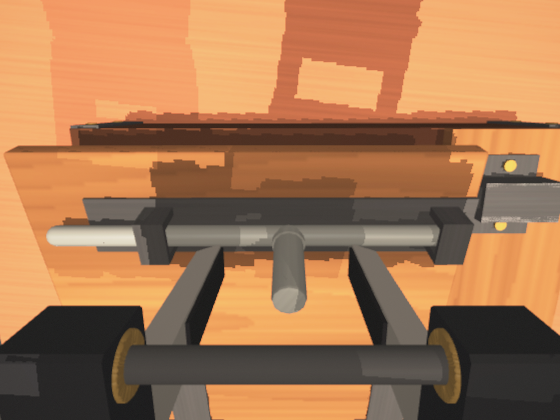

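The post (288,270) stands centred between the fingers. Closing on it.

```bash
python3 -m creep '[[-1,[0,0,0],0],[-1,[0,0,0],0],[-1,[0,0,0],0],[-1,[0,0,0],0],[-1,[0,0,0],0],[-1,[0,0,0],0],[-1,[0,0,0],0],[-1,[0,0,0],0],[-1,[0,0,0],0]]' 40
```

```text
clock: 3.95
eef_pos: [559.6, 1.8, 190.5]
eef_rot: [3.141, 0.0, -3.057]
wrist_force: [-0.3, 1.7, -0.3]
finger_gap: 15.2
finger_force: 40.0
```

```bash
python3 -m creep '[[-1,[0.22,0,0.4],0],[-1,[0.45,0,0.8],0],[-1,[0.71,0,1.3],0],[-1,[0.9,0,1.7],0],[-1,[1.1,0,2.15],0],[-1,[1.32,0,2.65],0],[-1,[1.42,0,2.9],0],[-1,[1.52,0,3.15],0],[-1,[1.52,0,3.15],0],[-1,[1.52,0,3.15],0]]'
```

```text
clock: 4.95
eef_pos: [545.1, 0.4, 159.8]
eef_rot: [-3.141, 0.003, -3.057]
wrist_force: [0.2, 1.5, 7.2]
finger_gap: 14.9
finger_force: 40.0
```

```bash
python3 -m creep '[[-1,[0.08,0,0.2],0],[-1,[0.15,0,0.4],0],[-1,[0.2,0,0.5],0],[-1,[0.2,0,0.5],0]]'; python3 -m creep '[[-1,[0.04,0,0.1],0],[-1,[0.08,0,0.2],0],[-1,[0.08,0,0.2],0]]'; python3 -m creep '[[-1,[0.04,0,0.1],0],[-1,[0.04,0,0.1],0]]'
```

```text
clock: 5.35
eef_pos: [543.4, 0.3, 155.1]
eef_rot: [-3.141, 0.004, -3.057]
wrist_force: [1.3, 1.9, 8.9]
finger_gap: 15.5
finger_force: 40.0
clock: 5.65
eef_pos: [542.7, 0.2, 153.3]
eef_rot: [-3.141, 0.004, -3.057]
wrist_force: [1.5, 2.2, 9.0]
finger_gap: 15.2
finger_force: 40.0
clock: 5.85
eef_pos: [542.4, 0.2, 152.3]
eef_rot: [-3.141, 0.005, -3.057]
wrist_force: [1.2, 1.8, 10.2]
finger_gap: 15.2
finger_force: 40.0
```

```bash
for i in 1 2 ; do python3 -m creep '[[-1,[0.04,0,0.1],0],[-1,[0.04,0,0.1],0]]'|grep -E 'pos|wrist_f'; done
```

```text
eef_pos: [542.0, 0.2, 151.4]
wrist_force: [1.5, 0.7, 10.9]
eef_pos: [541.7, 0.1, 150.4]
wrist_force: [1.6, 1.0, 8.6]
```

```bash
for i in 1 2 ; do python3 -m creep '[[-1,[0.02,0,0.05],0],[-1,[0.04,0,0.1],0]]'|grep -E 'pos|wrist_f'; done
```

```text
eef_pos: [541.4, 0.1, 149.6]
wrist_force: [1.3, 1.3, 10.8]
eef_pos: [541.1, 0.1, 148.6]
wrist_force: [2.9, 2.3, 10.9]
```

```bash
python3 -m creep '[[-1,[0,0,0.03],0],[-1,[0.02,0,0.06],0],[-1,[0.02,0,0.06],0]]'|grep -E 'pos|wrist_f';python3 -m creep '[[-1,[0,0,0.03],0],[-1,[0.02,0,0.05],0],[-1,[0.02,0,0.05],0]]'|grep -E 'pos|wrist_f'
```

```text
eef_pos: [540.8, 0.1, 148.0]
wrist_force: [2.3, 2.1, 11.5]
eef_pos: [540.7, 0.0, 147.5]
wrist_force: [3.0, 2.5, 10.7]
```

Run:
```python
from cell import manip
import cv2
a=manip.camera('scene');b=manip.camera('wrist')
cv2.imwrite('pics/s3.png',cv2.resize(cv2.cvtColor(a,cv2.COLOR_RGB2BGR)[150:290,200:370],None,fx=4,fy=4,interpolation=cv2.INTER_CUBIC))
cv2.imwrite('pics/w3.png',cv2.cvtColor(b,cv2.COLOR_RGB2BGR))
```

```text
(no output)
```

View pics/w3.png

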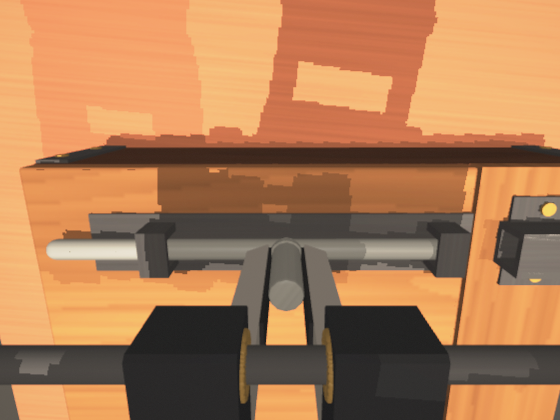

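The lid's front edge (row 167) is nearly in line with the deck, and the bolt lies at row 250, level with the keeper at (530,250). I'll keep lowering by fractions of a mm until the force climbs.

```bash
python3 -m creep '[[-1,[0,0,0.05],0],[-1,[0.01,0,0.05],0]]'|grep -E 'pos|wrist_f';python3 -m creep '[[-1,[0,0,0.05],0],[-1,[0.01,0,0.05],0]]'|grep -E 'pos|wrist_f'; python3 -m creep '[[-1,[0,0,0.05],0],[-1,[0.01,0,0.05],0]]'|grep -E 'pos|wrist_f'
```

```text
eef_pos: [540.6, -0.0, 147.1]
wrist_force: [2.2, 1.4, 12.2]
eef_pos: [540.6, -0.1, 147.1]
wrist_force: [1.3, 2.9, 16.8]
eef_pos: [540.6, -0.1, 147.0]
wrist_force: [-0.5, 1.8, 20.1]
```

Lid is seated (about 8 N above the hold force). Sliding the bolt.

```bash
python3 -m creep '[[-1,[0,0.3,0],0],[-1,[0,0.8,0],0],[-1,[0,1.3,0],0],[-1,[0,1.7,0],0],[-1,[0,1.7,0],0]]'|grep -E 'pos|_f'; python3 -m creep '[[-1,[0,0.2,0],0],[-1,[0,0.4,0],0],[-1,[0,0.6,0],0],[-1,[0,0.6,0],0]]'|grep -E 'pos|_f'
```

```text
eef_pos: [539.2, 17.0, 147.0]
wrist_force: [-0.6, 2.0, 20.8]
finger_force: 40.0
eef_pos: [538.7, 22.7, 147.0]
wrist_force: [-1.0, -0.4, 20.3]
finger_force: 40.0
```

```bash
python3 -m creep '[[-1,[0,0.15,0],0],[-1,[0,0.3,0],0],[-1,[0,0.5,0],0],[-1,[0,0.5,0],0]]'|grep -E 'pos|wrist_f'; python3 -m creep '[[-1,[0,0.15,0],0],[-1,[0,0.3,0],0],[-1,[0,0.5,0],0],[-1,[0,0.5,0],0]]'|grep -E 'pos|wrist_f';  python3 -m creep '[[-1,[0,0.15,0],0],[-1,[0,0.3,0],0],[-1,[0,0.4,0],0]]'|grep -E 'pos|wrist_f'
```

```text
eef_pos: [538.3, 27.7, 147.0]
wrist_force: [-0.9, 0.4, 21.1]
eef_pos: [537.8, 32.7, 147.0]
wrist_force: [-1.4, 0.0, 21.1]
eef_pos: [537.5, 36.5, 147.0]
wrist_force: [-1.7, -1.9, 20.4]
```

```bash
for i in 1 2 3; do r=$(python3 -m creep '[[-1,[0,0.1,0],0],[-1,[0,0.15,0],0]]'); echo "$r"|grep -E 'pos|wrist_f|clock'; done
```

```text
clock: 10.15
eef_pos: [537.4, 38.0, 147.0]
wrist_force: [-1.7, -2.6, 20.9]
clock: 10.35
eef_pos: [537.2, 39.4, 147.0]
wrist_force: [-1.0, -1.3, 21.0]
clock: 10.55
eef_pos: [537.1, 40.9, 147.0]
wrist_force: [-0.9, -2.2, 21.1]
```

```bash
for i in 1 2 3; do r=$(python3 -m creep '[[-1,[0,0.08,0],0],[-1,[0,0.15,0],0]]'); echo "$r"|grep -E 'pos|wrist_f'; done
```

```text
eef_pos: [537.0, 42.4, 147.0]
wrist_force: [-0.8, -3.0, 20.2]
eef_pos: [536.9, 43.9, 147.0]
wrist_force: [-1.4, -2.1, 20.6]
eef_pos: [536.8, 45.4, 147.0]
wrist_force: [-1.2, -2.2, 20.8]
```

```bash
for i in 1 2 3; do r=$(python3 -m creep '[[-1,[0,0.08,0],0],[-1,[0,0.12,0],0]]'); echo "$r"|grep -E 'pos|wrist_f'; done
```

```text
eef_pos: [536.6, 46.6, 147.0]
wrist_force: [-1.6, -1.4, 20.7]
eef_pos: [536.5, 47.8, 147.0]
wrist_force: [-0.2, -2.6, 21.1]
eef_pos: [536.5, 49.0, 147.0]
wrist_force: [-1.0, -1.5, 21.3]
```

```bash
for i in 1 2 3 4; do r=$(python3 -m creep '[[-1,[0,0.06,0],0],[-1,[0,0.12,0],0]]'); echo "$r"|grep -E 'pos|wrist_f'; done
```

```text
eef_pos: [536.3, 50.2, 147.0]
wrist_force: [-0.7, -2.7, 20.2]
eef_pos: [536.2, 51.4, 147.0]
wrist_force: [-0.6, -2.5, 21.5]
eef_pos: [536.1, 52.6, 147.0]
wrist_force: [-1.9, -2.3, 21.2]
eef_pos: [536.0, 53.8, 147.0]
wrist_force: [-1.9, -2.7, 20.6]
```

```bash
for i in 1 2 3; do r=$(python3 -m creep '[[-1,[0,0.06,0],0],[-1,[0,0.12,0],0]]'); echo "$r"|grep -E 'pos|wrist_f'; done
```

```text
eef_pos: [535.9, 55.0, 147.0]
wrist_force: [-1.3, -1.8, 21.4]
eef_pos: [535.8, 56.2, 147.0]
wrist_force: [-1.8, -1.3, 20.3]
eef_pos: [535.7, 57.2, 147.0]
wrist_force: [-1.2, -5.0, 20.5]
```

Contact. Press on in small steps.

```bash
for i in 1 2; do r=$(python3 -m creep '[[-1,[0,0.05,0],0],[-1,[0,0.08,0],0]]'); echo "$r"|grep -E 'pos|wrist_f'; done
```

```text
eef_pos: [535.7, 57.6, 147.0]
wrist_force: [-1.6, -7.0, 20.9]
eef_pos: [535.7, 58.1, 147.0]
wrist_force: [-1.7, -10.5, 20.7]
```

```bash
python3 -m creep '[[-1,[0,0.04,0],0],[-1,[0,0.08,0],0],[-1,[0,0.08,0],0],[-1,[0,0.08,0],0],[-1,[0,0.08,0],0]]'|grep -E 'pos|_f|clock'
```

```text
clock: 14.05
eef_pos: [535.6, 58.6, 147.0]
wrist_force: [-2.0, -12.1, 21.0]
finger_force: 40.0
```

The bolt bottomed with about 10 N on the stop, held for 0.5 s. Next I ease the load, open partly to stay clear of the keeper, and lift.

```bash
python3 -m creep '[[-1,[0,-0.06,-0.05],0],[-1,[0,-0.1,-0.1],0],[-0.4,[0,-0.1,-0.1],0],[-0.4,[0,-0.1,-0.1],0],[-0.4,[0,-0.1,-0.1],0],[-0.4,[0,-0.1,-0.1],0],[-0.4,[0,-0.1,-0.1],0]]'; python3 -m creep '[[-0.4,[0,0,-1],0],[-0.4,[0,0,-3],0],[-0.4,[0,0,-6],0],[-0.4,[0,0,-9],0],[-0.4,[0,0,-12],0],[-0.4,[0,0,-12],0],[-0.4,[0,0,-12],0]]';python3 - <<'E'
from cell import manip
import cv2
b=manip.camera('wrist')
cv2.imwrite('pics/w4.png',cv2.cvtColor(b,cv2.COLOR_RGB2BGR))
E
```

```text
clock: 14.75
eef_pos: [533.8, 59.2, 145.1]
eef_rot: [3.142, -0.0, -3.057]
wrist_force: [0.7, 0.5, 0.5]
finger_gap: 28.2
finger_force: 0.0
clock: 15.45
eef_pos: [533.9, 59.2, 265.9]
eef_rot: [-3.142, 0.001, -3.057]
wrist_force: [0.2, -0.1, 0.4]
finger_gap: 28.5
finger_force: 0.0
```

View pics/w4.png

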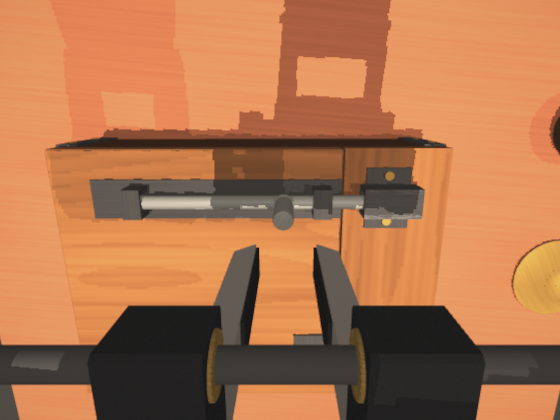

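The lid is shut flush (front edge at row 148 on both parts) and the bolt runs into the keeper at (365,202). The gripper is clear, so I'm handing in.

```bash
python3 -c "
from cell import manip
print(manip.sign_off())"
```

```text
the job is handed in; nothing more can be done
None
```

The lid is pressed shut and the bolt is home in the keeper: I held it on the end stop at about 10 N for roughly half a second, then let go and lifted the gripper clear; the job was handed in at about 15.5 s of robot time, with no verdict returned.

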